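# Roll a sample vial along the feed track onto a reader's sprung pad

### The arm

A 6-joint arm with a two-finger parallel gripper is mounted at the origin on a cart in front of the work surface, level with it; the furniture and walls round the work are solid. World frame = base frame: x ahead of the robot, y to its left, z up, the work surface at z = 0. Lengths are in m, angles in rad, forces in N, time in s.
With the tool pointing down it reaches from about 0.425 to 0.95 m from the base axis. Payload 3.5 kg.
Tool frame: the origin (TCP) lies at the very end of the fingers, on their centre line; the grasp point (between the pads) lies 19 mm behind it; z points along the fingers, y is the line along which they close (so a half turn about z gives the same grasp; the last joint's range is limited). The gripper opens to 85 mm and grips with 20 to 120 N. Pads are 22 mm wide; open, the fingers measure 114 mm over their backs; the gripper's body (76 mm by 85 mm) begins 54 mm behind the grasp point. The pads swing forward as they close: fully open they stand 13 mm farther back than shut.
Start: joints at [-1.257, 0.286, 1.577, -0, 1.279, -0.15], TCP at [0.302, -0.604, 0.231] pointing down, gripper open.
Joint ranges: [-2.77, 2.77], [-0.9, 2.22], [0.21, 2.48], [-1.53, 4.67], [0.24, 2.81], [-2.84, 2.84]. Speed limits (rad/s): [2.79, 2.79, 3.14, 3.14, 3.14, 3.14].

### API

Orientations are given as a unit quaternion [x, y, z, w].
In Python, from plant import ctrl gives the robot as it stands.
- The arm moves only by the tool carry_out, never from a script. Its argument "deltas" is one flat list of numbers, 6 for each row, row after row: the shift along the tool's x, y, z in m, then the turn, a rotation vector about the tool's x, y, z in rad. A call has 1 to 5 rows; each row is the pose to reach, as a shift and turn from the pose commanded when the call began, along the tool's axes at that moment; what a row does not reach only later rows make up. A row lasts 1/8 s, in which the tool goes at most 62.5 mm and 10.7 degrees, less where a joint would pass 70% of its speed; a pose out of reach is approached as far as the arm can. A call with a gripper value outside its range is refused whole. "grip" is the opening in per cent of the stroke, from 0 (shut) to 100 (fully open), set as the call begins (left out, the last holds). The fingers move at their own pace and stop on an object; "grip_force" is the grip in N (left out, the last holds). Time passes only in rows, so rows that repeat a pose let the fingers close. It gives the time, the measured TCP pose, the force, the opening and the grip force at its end, in the units of the state.
- ctrl.get_state(): the state, without advancing time (a new reading comes with each control period).
- ctrl.read_camera(name): name is "scene" or "top"; returns (picture, depth): 420x560x3 uint8, red, green, blue; 420x560 float32, m along the optical axis (not along the pixel's ray), 0 where there is no reading.
- ctrl.camera_model(name): a dict with "intrinsics" (3x3 intrinsics, pixels), "k1" (the pictures are not rectified: a ray, as slopes to the right and down, at radius r is drawn at 1 + k1 r^2 times it, then the intrinsics apply), "extrinsics" (4x4, takes a point from world to camera coordinates). Camera axes: x right, y down, z forward; pixel columns grow to the right and rows downward; lengths in m; the calibration is good to about 2 mm. A picture is of the moment at which its call begins. camera_model takes no time and is no camera call.
- ctrl.sign_off(): hands the job in; it is judged then, once.
Trained networks look in the newest picture that a camera, given by its name, has taken for a name from the list of things; names that differ only in an ending like _2 or _b are one class to them, and where a whole thing is asked for, a point or a joint stands for the part that bears it (a point fixed in the world has none). Each returns a list of dicts, best first, with "score" (0 to 1); they miss things now and then, are a little off and sometimes report something else, mostly with a low value. They report only what shows in the picture. A call takes as long as a camera call.
- ctrl.find_in(camera, query): "uv" ([column, row] in pixels, amid what is visible of it).
The state is a dict: "time": time; "qpos": joint angles; "dq": joint speeds; "joint_efforts": joint torques, N m; "eef_pos": TCP position; "tcp_rot": TCP orientation; "contact_force": force on the tool from outside, world axes, zero at the start; "wrist_torque": the same for the moment, N m; "opening": opening from 0.0 (shut) to 1.0 (fully open); "finger_force": force on a finger pad.
Only numpy, scipy, OpenCV 4.12 (cv2) and the standard library are available. Lean on these libraries where they do the work, as an engineer would, in place of code of your own. Each camera call takes 0.05 s, during which the arm holds its last target. There are 200 camera calls.

### The job

Pick up the orange paddle and with it gently roll the amber vial along the feed track, over the end of its white deck into the pocket, and on against the blue sprung pad of the reader. Press the pad about half-way in (do not bottom it) and keep it there for one and a half seconds, then let off slowly so that the vial stays lying in the pocket. Stand the paddle upright in the red tray; move the vial only with the paddle, and leave the other things as they are.

Things in the scene. Friction and masses are not known exactly. Their poses are not given: they have to be found in the camera images.
- track: Fixed aluminium feed track, 330 x 90 mm. Origin on the worktop, mid-width; +x along the track, towards the reader (pushing direction); +z up. Between side walls (inner faces at y = -32 and +32 mm, tops 39 mm above the worktop, x = -105 to +160 mm) lies a level white deck, 22 mm above the worktop, x = -100 to +90 mm. A bar at x = -100 mm stands 3.5 mm proud of it; the track is open behind it.
- deck_end (a point): Far end of the white deck, on its surface, mid-width; axes as the track's. Here a 4 mm step leads down into the level grey pocket (floor 18 mm above the worktop). A vial lying in the pocket has its axis at least 9 mm past this point (track x = 99 mm or more) and 32 mm above the worktop.
- pad (a joint): How far the reader's blue pad is pressed in along the track's +x, in m: 0 at rest, 0.008 bottomed. Spring: 1.5 N, plus 0.8 N per mm; with friction a push of about 6 N on the vial puts it near half-way (0.004). The pad (40 mm wide, 21 to 43 mm above the worktop) faces the vial from a white head 73 mm high. The reader is set anew each time: the pad's face rests at track x = 115 to 127 mm, unmeasured; find it by feel.
- vial: Amber glass vial with a white cap, lying across the track on the white deck: 28 mm in diameter, 60 mm long, about 40 g. Origin on its axis, half-way along; its y is its long axis (cap at +y), x and z turn as it rolls. It starts at track x = -80 to -20 mm, different each time, and soon stops when let go. Rolling takes under 1 N; it is fragile: never push it with more than 14 N.
- paddle_mid (a point): Orange paddle standing on its foot, 125 mm tall, about 90 g. This point: axis of its upright handle, 62.5 mm above the underside. Handle 14 mm thick along the paddle's x, 22 mm wide along y, free from 44 to 125 mm up (black ribs at 80 to 110 mm). Fingers closing along the paddle's x hold it firmest for pushing. Its +x (blade side) starts within about 35 degrees of the track's +x.
- paddle_face (a point): Centre of the black rubber face of the paddle's blade, 23 mm above the underside and 22 mm in front (+x) of the handle's axis; axes as the paddle's. The blade is 36 mm wide, its rubber runs from 5 to 41 mm above the underside. The foot reaches 14 mm behind the handle's axis.
- tray: Red moulded lab tray, loose, 150 mm along its x, 200 mm along its y, rim 40 mm high. Origin at the centre of its underside; inner floor 2 mm above it, 128 x 178 mm.
- small_bottle: Bystander: small white bottle with a red cap, 44 mm across, 88 mm high, standing.
- beaker: Bystander: small glass beaker, 60 mm across, 70 mm high.
- conical_flask: Bystander: conical glass flask, 70 mm across, 125 mm high.
- timer: Bystander: white kitchen-type timer, 43 x 66 x 56 mm.
- blue_cap: Bystander: loose blue screw cap, 47 mm across, 26 mm high.
- blue_cap_b: Bystander: another loose blue screw cap, 47 mm across, 26 mm high.

How it is judged:
On the way, in this order (a step that is already met when the one before it is completed fails the run):
1. the paddle has been picked up, the vial still in the first half of the track (height (world z) of paddle_mid above 0.075 m and x of vial in the frame of track below 0 m), for 0.1 s.
2. the paddle presses the vial against the pad, which is 2 to 7 mm in, without a break for 1 s (value of joint pad between 0.002 and 0.007 m and contact force between paddle and vial above 1 N and x of vial in the frame of track above 0.097 m), for 1 s.
At the end, for the whole second after the job is handed in: The vial lies at rest in the pocket across the track (axis past the deck's end, within about 11 degrees of square, down at the pocket's level), the pad is back out (less than 1 mm in), and the paddle stands at rest and upright (within about 9 degrees) inside the red tray (x of vial in the frame of track above 0.096 m and z of vial in the frame of track between 0.028 and 0.034 m and angle between the y axis of vial and the y axis of track, either way round below 0.2 rad and linear speed of each of vial, paddle below 0.02 m/s and value of joint pad below 0.001 m and x of paddle_mid in the frame of tray between -0.065 and 0.065 m and y of paddle_mid in the frame of tray between -0.09 and 0.09 m and z of paddle_mid in the frame of tray below 0.08 m and angle between paddle_mid's own z axis and vertical below 0.15 rad); the robot touches nothing.
It fails at once if the paddle pushes the vial with more than 14 N (contact force between paddle and vial above 14 N).
It fails at once if the pad is bottomed (over 7.6 mm in) (value of joint pad above 0.0076 m).
It fails at once if the vial is touched by the robot itself (contact force between any of the arm, the fingers and vial above 0.3 N).
It fails at once if the vial leaves the track (z of vial in the frame of track above 0.05 m or z of vial in the frame of track below 0.022 m).
It fails at once if a bystander is moved by more than 2 cm (distance of any of small_bottle, beaker, conical_flask, timer, blue_cap, blue_cap_b from where it was at the start of the episode above 0.02 m).
It also fails if it takes over 69 s, if anything falls off the work surface, if the arm or the gripper's body presses on something with over 40 N, if the wrist force passes 120 N, or if a joint passes its speed limit or range.

## Working session

There is one attempt and no reset: what is moved stays moved. The work goes in short steps, Python scripts to look and compute and a tool call to move; the robot and the scene stay as the last step left them, time stands still between calls to the robot, and variables do not carry over. Pictures are saved under pics/ and viewed, at most 10 in all, crops included, and the job is handed in when it is done.

Besides the shell and the picture viewer there is one more tool, called after "Call:" as name(argument=value, ...) on one line, values as JSON. carry_out: Moves the arm, as the interface text tells. Its arguments: {"type":"object","properties":{"deltas":{"type":"array"},"grip":{"type":"number"},"grip_force":{"type":"number"}},"required":["deltas"]}

```bash
ls; mkdir -p pics; cat > h.py <<'E'
import numpy as np, cv2
from plant import ctrl
def cam(n):
    m=ctrl.camera_model(n); return np.array(m["intrinsics"]),m["k1"],np.array(m["extrinsics"])
def cloud(n,d):
    K,k1,E=cam(n); h,w=d.shape; v,u=np.mgrid[:h,:w]
    x=(u-K[0,2])/K[0,0]; y=(v-K[1,2])/K[1,1]; xu,yu=x.copy(),y.copy()
    for _ in range(8):
        s=1+k1*(xu**2+yu**2); xu=x/s; yu=y/s
    P=np.stack([xu*d,yu*d,d],-1)
    W=(P-E[:3,3])@E[:3,:3]; W[d<=0]=np.nan; return W
def proj(n,p):
    K,k1,E=cam(n); c=E[:3,:3]@np.array(p)+E[:3,3]; x,y=c[:2]/c[2]; s=1+k1*(x*x+y*y)
    return K[0,0]*x*s+K[0,2],K[1,1]*y*s+K[1,2]
E
python3 - <<'E'
from h import *
for n in("scene","top"):
    p,d=ctrl.read_camera(n); np.savez(f"pics/{n}0.npz",p=p,d=d); cv2.imwrite(f"pics/{n}0.png",p[:,:,::-1])
    W=cloud(n,d)
    print(n,cam(n)[2].round(3).tolist())
    for q in["track","pad","vial","paddle_mid","paddle_face","tray","small_bottle","beaker","conical_flask","timer","blue_cap"]:
        for r in ctrl.find_in(n,q)[:2]:
            u,v=np.round(r["uv"]).astype(int); print(q,round(r["score"],2),u,v,W[v,u].round(3))
print(ctrl.get_state())
E
```

```text
pics
scene [[-0.789, -0.614, 0.019, 0.434], [-0.456, 0.564, -0.689, 0.227], [0.412, -0.552, -0.725, 1.018], [0.0, 0.0, 0.0, 1.0]]
pad 0.71 201 334 [0.405 0.471 0.027]
vial 0.53 274 226 [0.47  0.109 0.046]
paddle_mid 0.66 322 173 [ 0.484 -0.168  0.058]
paddle_face 0.57 319 174 [ 0.49  -0.16   0.056]
tray 0.78 345 155 [ 0.505 -0.369  0.001]
small_bottle 0.57 249 196 [0.6   0.068 0.059]
beaker 0.86 228 208 [0.612 0.15  0.063]
conical_flask 0.89 280 171 [ 0.599 -0.088  0.058]
blue_cap 0.91 170 347 [0.44  0.537 0.023]
top [[0.024, -1.0, -0.004, 0.071], [-0.982, -0.023, -0.188, 0.523], [0.188, 0.008, -0.982, 1.228], [0.0, 0.0, 0.0, 1.0]]
track 0.7 257 224 [0.488 0.162 0.02 ]
pad 0.31 344 187 [ 0.597 -0.103  0.087]
vial 0.73 277 229 [0.469 0.098 0.049]
paddle_mid 0.55 363 219 [ 0.5   -0.159  0.086]
paddle_mid 0.46 252 226 [0.481 0.177 0.02 ]
paddle_face 0.5 363 223 [ 0.488 -0.16   0.082]
tray 0.67 421 229 [ 0.398 -0.173  0.562]
small_bottle 0.74 292 185 [0.601 0.055 0.082]
beaker 0.6 266 177 [0.647 0.139 0.002]
conical_flask 0.96 346 189 [ 0.593 -0.111  0.075]
conical_flask 0.36 279 233 [0.458 0.091 0.041]
timer 0.79 154 207 [0.53  0.482 0.044]
blue_cap 0.5 156 250 [0.398 0.47  0.028]
blue_cap 0.46 140 237 [0.437 0.523 0.027]
{'time': 1.2, 'qpos': array([-1.25702709e+00,  2.86291968e-01,  1.57669544e+00, -1.30644940e-05,
        1.27859092e+00, -1.50016899e-01]), 'dq': array([ 0.00198385, -0.00160759, -0.0014507 , -0.00097406,  0.0003603 ,
        0.00121688]), 'joint_efforts': array([-2.52020091e-04, -4.05973649e+01, -2.92935187e+01, -2.02132460e-04,
        5.82989796e-04, -1.08250509e-05]), 'eef_pos': array([ 0.30196307, -0.60368001,  0.2313327 ]), 'tcp_rot': array([ 9.73232641e-01,  2.29822163e-01, -5.64857566e-06,  7.65071284e-06]), 'contact_force': array([0.42913878, 0.22262387, 0.55506937]), 'wrist_torque': array([-0.01387341, -0.02693018, -0.02655052]), 'finger_force': 0.0, 'opening': 0.997736725487628}
```

```bash
sleep 1
```

```text
(no output)
```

View pics/scene0.png

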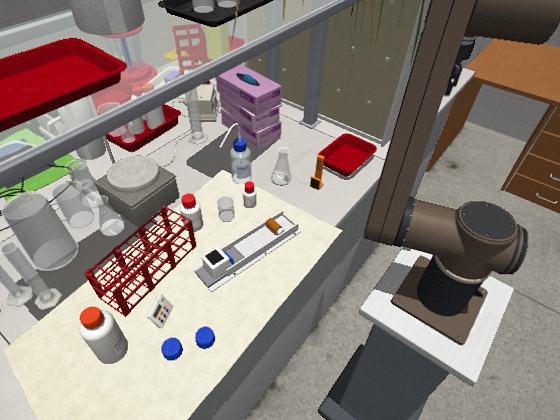

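View pics/top0.png

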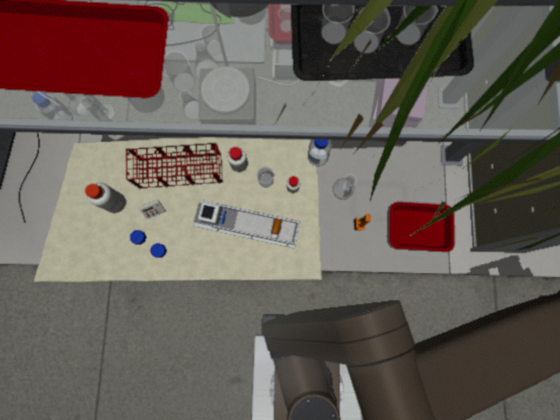

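The scene view shows the track with the vial at (274,226), reader at (215,260), paddle (319,172), tray (347,155). In the top view: vial (277,228), reader (207,213), paddle (362,222), tray (421,227). Now a metric fit.

```bash
python3 - <<'E'
from h import *
for n in("scene","top"):
    z=np.load(f"pics/{n}0.npz"); p,d=z["p"].astype(int),z["d"]; W=cloud(n,d); R,G,B=p[...,0],p[...,1],p[...,2]
    X,Y,Z=W[...,0],W[...,1],W[...,2]
    print("==",n)
    # track points: box region
    reg=(X>.40)&(X<.58)&(Y>-.02)&(Y<.42)
    def rep(name,m):
        P=W[m]; 
        if len(P)<5: print(name,len(P));return
        r=cv2.minAreaRect(P[:,:2].astype(np.float32)); print(name,len(P),"mean",P.mean(0).round(4),"rect",np.round(r[0],4),np.round(r[1],4),round(r[2],1),"zr",np.percentile(P[:,2],[5,50,95]).round(3))
    rep("table",reg&(abs(Z)<.008))
    rep("trackall",reg&(Z>.012)&(Z<.045))
    rep("walltop",reg&(Z>.034)&(Z<.044)&(abs(R-B)<25))
    rep("head",reg&(Z>.062)&(Z<.08))
    rep("blue",reg&(B>R+40)&(Z>.015)&(Z<.05))
    rep("vial",reg&(R>B+50)&(Z>.015)&(Z<.06))
    pr=(X>.42)&(X<.56)&(Y>-.24)&(Y<-.1)
    rep("paddle",pr&(R>B+60)&(Z>.01)); rep("padlow",pr&(Z>.008)&(Z<.047)); rep("padhi",pr&(Z>.06)&(Z<.135)); rep("padtop",pr&(Z>.115)&(Z<.135))
    tr=(X>.35)&(X<.62)&(Y>-.55)&(Y<-.22)
    rep("tray",tr&(R>B+60)&(R>G+60)&(Z>-.01)&(Z<.06)); rep("rim",tr&(R>B+60)&(Z>.033)&(Z<.05)); rep("floor",tr&(R>B+60)&(Z<.008)&(Z>-.005))
    u0,v0=[(300,140),(335,190)][n=="top"]
    c=p[v0:v0+60,u0:u0+60].astype(np.uint8)[:,:,::-1]; cv2.imwrite(f"pics/pad_{n}.png",cv2.resize(c,(480,480),interpolation=cv2.INTER_CUBIC))
    hm=pr&(Z>.008)
    if n=="top":
        for q in W[hm].round(3): print(q.tolist(),end=" ")
a=[cv2.imread(f"pics/pad_{n}.png") for n in("scene","top")]; cv2.imwrite("pics/pad.png",cv2.resize(np.hstack(a),(800,400)))
E
```

```text
== scene
table 4570 mean [0.4756 0.2421 0.0013] rect [0.49 0.2 ] [0.1799 0.4398] 0.0 zr [-0.002  0.001  0.005]
trackall 2224 mean [0.4863 0.1968 0.0258] rect [0.4902 0.1996] [0.3261 0.0771] 79.4 zr [0.016 0.023 0.041]
walltop 385 mean [0.4814 0.193  0.0383] rect [0.4885 0.189 ] [0.3025 0.0758] 78.8 zr [0.035 0.038 0.042]
head 397 mean [0.5095 0.3113 0.0705] rect [0.5118 0.3088] [0.0598 0.0567] 75.7 zr [0.064 0.071 0.075]
blue 44 mean [0.5023 0.2682 0.0381] rect [0.5105 0.266 ] [0.007  0.0522] 72.5 zr [0.025 0.04  0.045]
vial 123 mean [0.4778 0.1062 0.0457] rect [0.481  0.1035] [0.022  0.0535] 78.4 zr [0.037 0.048 0.052]
paddle 184 mean [ 0.4923 -0.1597  0.0831] rect [ 0.4663 -0.1728] [0.1053 0.0344] 35.1 zr [0.037 0.079 0.124]
padlow 119 mean [ 0.4923 -0.1494  0.0303] rect [ 0.495  -0.1586] [0.0346 0.0341] 8.1 zr [0.009 0.031 0.046]
padhi 125 mean [ 0.4936 -0.1619  0.097 ] rect [ 0.4943 -0.1627] [0.0234 0.0157] 22.9 zr [0.065 0.098 0.124]
padtop 31 mean [ 0.4936 -0.1637  0.1219] rect [ 0.4947 -0.1636] [0.0213 0.0128] 17.6 zr [0.116 0.123 0.126]
tray 1354 mean [ 0.4981 -0.3713  0.0173
[... 28229 characters left out ...]
034] [0.486, -0.165, 0.035] [0.487, -0.169, 0.034] [0.486, -0.145, 0.012] [0.484, -0.145, 0.03] [0.483, -0.146, 0.038] [0.482, -0.149, 0.04] [0.482, -0.152, 0.041] [0.487, -0.161, 0.01] [0.486, -0.163, 0.016] [0.487, -0.167, 0.012] [0.486, -0.169, 0.017] [0.487, -0.176, 0.011] [0.488, -0.18, 0.01] [0.481, -0.146, 0.024] [0.48, -0.147, 0.037] [0.479, -0.149, 0.041] [0.479, -0.152, 0.043] [0.484, -0.16, 0.012] [0.484, -0.166, 0.014] [0.484, -0.17, 0.009] [0.484, -0.173, 0.009] [0.48, -0.147, 0.016] [0.477, -0.148, 0.03] [0.478, -0.151, 0.03] [0.481, -0.157, 0.011] [0.48, -0.16, 0.013] [0.481, -0.164, 0.01] [0.481, -0.17, 0.01] [0.473, -0.214, 0.009] [0.468, -0.17, 0.008] [0.452, -0.163, 0.011]
```

View pics/pad.png

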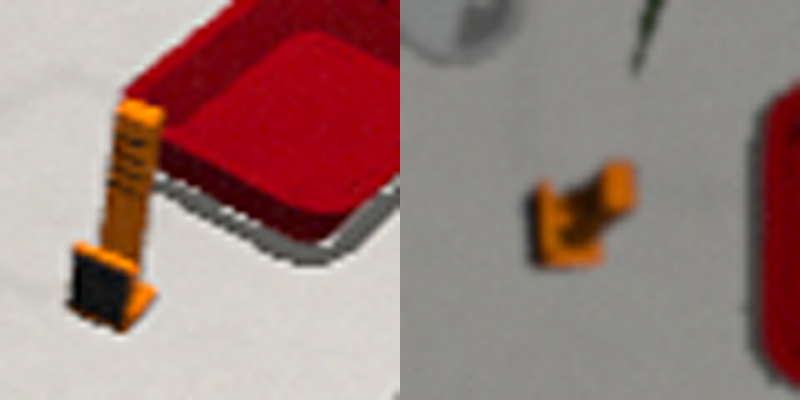

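```bash
python3 - <<'E'
from h import *
th=np.radians(79); ax=np.array([np.cos(th),np.sin(th)]); ay=np.array([-ax[1],ax[0]])
for n in("scene","top"):
    z=np.load(f"pics/{n}0.npz"); p,d=z["p"].astype(int),z["d"]; W=cloud(n,d); R,G,B=p[...,0],p[...,1],p[...,2]
    X,Y,Z=W[...,0],W[...,1],W[...,2]
    pr=(X>.46)&(X<.54)&(Y>-.2)&(Y<-.12)
    P=W[pr&(Y>-.156)&(Z>.012)&(Z<.05)]
    r=cv2.minAreaRect(P[:,:2].astype(np.float32)); print(n,"blade",len(P),r)
    # front face fit: y = a x + b using front-facing dark rubber
    D=W[pr&(R<80)&(Z>.008)&(Z<.04)&(Y>-.156)]
    if len(D)>5: c=np.polyfit(D[:,0],D[:,1],1); print("rubber",len(D),D.mean(0),c,90+np.degrees(np.arctan(c[0])))
    H=W[pr&(Z>.055)&(Z<.135)]; print("handle hi",[ (round(a,3),H[abs(H[:,2]-a)<.012].mean(0).round(4).tolist()) for a in(.07,.095,.12)])
    c=W[...,:2]-np.array([.4905,.1994]); s=c@ax+.055; t=c@ay
    m=(s>-.14)&(s<.24)&(abs(t)<.06)&(abs(Z)<.1)
    print("s  z  rgb (|t|<10mm)")
    for a in np.arange(-.124,.13,.006):
        k=m&(abs(s-a)<.003)&(abs(t)<.022)
        if k.sum()>3: print(round(a,3),k.sum(),np.median(Z[k]).round(4),np.median(p[k],0).astype(int).tolist())
    k=m&(s>-.02)&(s<.08); 
    print("t prof",[(round(a,3),round(float(np.median(Z[k&(abs(t-a)<.002)])),3)) for a in np.arange(-.052,.053,.004) if (k&(abs(t-a)<.002)).sum()>3])
E
```

```text
scene blade 87 ((0.4932368993759155, -0.14637061953544617), (0.034643251448869705, 0.009196678176522255), 7.602032661437988)
rubber 60 [ 0.49467466 -0.14475328  0.02352798] [ 0.04061535 -0.16484466] 92.3258095702894
handle hi [(0.07, [0.4931, -0.1616, 0.0694]), (0.095, [0.4934, -0.1614, 0.0946]), (0.12, [0.4939, -0.163, 0.1185])]
s  z  rgb (|t|<10mm)
-0.124 13 0.0017 [243, 239, 219]
-0.106 12 0.025 [214, 207, 187]
-0.1 27 0.0222 [162, 158, 162]
-0.094 20 0.0219 [234, 232, 231]
-0.088 20 0.0227 [234, 232, 230]
-0.082 23 0.0218 [233, 231, 229]
-0.076 21 0.0221 [235, 233, 231]
-0.07 13 0.023 [234, 233, 231]
-0.058 4 0.0443 [208, 198, 188]
-0.052 14 0.0483 [169, 122, 94]
-0.046 23 0.0495 [178, 101, 22]
-0.04 32 0.0476 [178, 100, 22]
-0.034 72 0.0395 [129, 87, 22]
-0.028 28 0.0231 [234, 232, 230]
-0.022 24 0.0217 [232, 230, 228]
-0.016 22 0.0224 [231, 229, 227]
-0.01 26 0.0218 [231, 229, 227]
-0.004 17 0.0215 [230, 229, 226]
0.002 26 0.0221 [231, 229, 226]
0.008 20 0.0227 [232, 230, 227]
0.014 26 0.0224 [230, 229, 226]
0.02 23 0.0223 [232, 230, 228]
0.026 24 0.022 [232, 230, 228]
0.032 26
[... 2897 characters left out ...]
oat64(-0.048), 0.001), (np.float64(-0.044), 0.007), (np.float64(-0.036), 0.038), (np.float64(-0.032), 0.024), (np.float64(-0.028), 0.022), (np.float64(-0.024), 0.022), (np.float64(-0.02), 0.022), (np.float64(-0.016), 0.021), (np.float64(-0.012), 0.022), (np.float64(-0.008), 0.022), (np.float64(-0.004), 0.022), (np.float64(-0.0), 0.021), (np.float64(0.004), 0.022), (np.float64(0.008), 0.021), (np.float64(0.012), 0.022), (np.float64(0.016), 0.022), (np.float64(0.02), 0.022), (np.float64(0.024), 0.022), (np.float64(0.028), 0.023), (np.float64(0.032), 0.039), (np.float64(0.036), 0.013), (np.float64(0.04), 0.008), (np.float64(0.044), 0.003), (np.float64(0.048), 0.001), (np.float64(0.052), 0.002)]
```

```bash
cat >> h.py <<'E'
from scipy.spatial.transform import Rotation as Ro
O=np.array([.4805,.1428]); TH=np.radians(79); AX=np.array([np.cos(TH),np.sin(TH)]); AY=np.array([-AX[1],AX[0]])
def delta(x,y,z,yaw):  # tool y at yaw (deg), or +180
    s=ctrl.get_state(); R=Ro.from_quat(s["tcp_rot"]); a=np.radians(yaw-180)
    ty=np.array([np.cos(a),np.sin(a),0]); tz=np.array([0,0,-1.]); T=Ro.from_matrix(np.stack([np.cross(ty,tz),ty,tz],1))
    print("t",round(s["time"],2),"tcp",s["eef_pos"].round(4),"d",R.inv().apply(np.array([x,y,z])-s["eef_pos"]).round(4),(R.inv()*T).as_rotvec().round(4),"F",s["contact_force"].round(2),"q",s["qpos"].round(2))
def trk(): 
    s=ctrl.get_state(); c=s["eef_pos"][:2]-O; R=Ro.from_quat(s["tcp_rot"]).as_matrix()
    print("t",round(s["time"],2),"trk x,y",(c@AX).round(4),(c@AY).round(4),"z",s["eef_pos"][2].round(4),"toolx@",np.degrees(np.arctan2(R[1,0],R[0,0])).round(2),"tilt",np.degrees(np.arccos(-R[2,2])).round(2),"F",s["contact_force"].round(2))
E
python3 -c "
from h import *
delta(.496,-.165,.17,96)"
```

```text
t 1.2 tcp [ 0.302  -0.6037  0.2313] d [ 0.3698 -0.3055  0.0613] [0.     0.     0.3591] F [0.43 0.22 0.56] q [-1.26  0.29  1.58 -0.    1.28 -0.15]
```

Call:
carry_out(deltas=[0.046,-0.038,0.0,0,0,0.06,0.092,-0.076,0.0,0,0,0.12,0.138,-0.114,0.0,0,0,0.18,0.184,-0.152,0.0,0,0,0.24,0.23,-0.19,0.02,0,0,0.3], grip=100)

```text
time: 1.82
eef_pos: [0.424, -0.3305, 0.2136]
tcp_rot: [0.997, 0.081, 0.002, 0.002]
contact_force: [1.0, -0.0, 0.2]
opening: 1.0
finger_force: 0.0
```

```bash
python3 -c "
from h import *
delta(.496,-.165,.17,96)"
```

```text
t 1.82 tcp [ 0.424  -0.3305  0.2136] d [ 0.0975 -0.1519  0.0432] [ 0.0043 -0.0032  0.0567] F [ 1.   -0.01  0.23] q [-0.85 -0.    1.93  0.    1.21  0.56]
```

Call:
carry_out(deltas=[0.03,-0.048,0.014,0,0,0.02,0.06,-0.094,0.028,0,0,0.04,0.095,-0.148,0.04,0,0,0.057,0.095,-0.148,0.04,0,0,0.057])

```text
time: 2.33
eef_pos: [0.4924, -0.1659, 0.1704]
tcp_rot: [0.998, 0.056, -0.001, -0.001]
contact_force: [-0.1, -0.3, 0.6]
opening: 1.0
finger_force: 0.0
```

```bash
python3 -c "
from h import *
delta(.496,-.165,.17,96)"
```

```text
t 2.33 tcp [ 0.4924 -0.1659  0.1704] d [ 0.0037 -0.0005  0.0004] [-0.0018  0.0015  0.0077] F [-0.08 -0.35  0.62] q [-0.52  0.    2.01  0.    1.13  0.94]
```

Call:
carry_out(deltas=[0.0035,0,0.045,0,0,0.008,0.0035,0,0.094,0,0,0.008,0.0035,0,0.094,0,0,0.008])

```text
time: 2.7
eef_pos: [0.4925, -0.1684, 0.0738]
tcp_rot: [0.999, 0.049, -0.004, -0.002]
contact_force: [-0.5, 0.3, -0.3]
opening: 0.999
finger_force: 0.0
```

Call:
carry_out(deltas=[0,0,0,0,0,0,0,0,0,0,0,0,0,0,0,0,0,0,0,0,0,0,0,0,0,0,0,0,0,0], grip=0, grip_force=60)

```text
time: 3.32
eef_pos: [0.4959, -0.1694, 0.078]
tcp_rot: [0.999, 0.049, 0.0, 0.0]
contact_force: [0.3, -0.1, 2.5]
opening: 0.158
finger_force: 61.7
```

```bash
python3 -c "
from h import *
delta(.496,-.165,.16,96); s=ctrl.get_state(); print(s['opening']*85,s['finger_force'],s['wrist_torque'])"
```

```text
t 3.33 tcp [ 0.4959 -0.1694  0.078 ] d [ 0.0006 -0.0044 -0.082 ] [ 0.0005 -0.0007 -0.0058] F [ 0.31 -0.1   2.46] q [-0.52  0.14  2.06  0.    0.94  0.95]
13.417707359746652 61.73120141029358 [ 0.00264216  0.08953095 -0.00107022]
```

Call:
carry_out(deltas=[0,0,-0.03,0,0,0,0,0,-0.065,0,0,0,0,0,-0.065,0,0,0])

```text
time: 3.7
eef_pos: [0.4975, -0.1704, 0.1456]
tcp_rot: [0.999, 0.049, 0.003, 0.002]
contact_force: [0.4, 0.1, -0.7]
opening: 0.157
finger_force: 61.5
```

```bash
python3 -c "
from h import *
delta(*(O-.107*AX),.143,79); s=ctrl.get_state(); print(s['opening']*85,s['finger_force'],s['wrist_torque'])"
```

```text
t 3.7 tcp [ 0.4975 -0.1704  0.1456] d [-0.0167 -0.2108  0.0016] [ 0.0032 -0.006   0.2909] F [ 0.43  0.1  -0.69] q [-0.52  0.04  2.02 -0.    1.07  0.95]
13.377905208771327 61.45357847213745 [-0.01196409 -0.00465064  0.06761199]
```

Call:
carry_out(deltas=[-0.004,-0.05,0,0,0,0.07,-0.008,-0.1,0,0,0,0.145,-0.012,-0.155,0,0,0,0.22,-0.0165,-0.211,0,0,0,0.29,-0.0165,-0.211,0,0,0,0.29])

```text
time: 4.32
eef_pos: [0.4561, 0.0421, 0.1405]
tcp_rot: [0.996, -0.093, -0.002, -0.0]
contact_force: [0.0, 0.4, -0.6]
opening: 0.154
finger_force: 61.4
```

Call:
carry_out(deltas=[0,0,0,0,0,0,0,0,0,0,0,0])

```text
time: 4.58
eef_pos: [0.4585, 0.0379, 0.1421]
tcp_rot: [0.995, -0.096, -0.0, 0.0]
contact_force: [0.5, 0.4, -0.5]
opening: 0.159
finger_force: 61.4
```

```bash
python3 - <<'E'
from h import *
delta(*(O-.107*AX),.143,79); trk()
for n in("scene","top"):
    p,d=ctrl.read_camera(n); np.savez(f"pics/{n}1.npz",p=p,d=d)
    u,v=map(int,proj(n,[.475,.07,.05])); k=45
    cv2.imwrite(f"pics/c_{n}.png",cv2.resize(p[max(0,v-k):v+k,u-k:u+k,::-1],(400,400),interpolation=cv2.INTER_CUBIC))
cv2.imwrite("pics/c1.png",np.hstack([cv2.imread(f"pics/c_{n}.png") for n in("scene","top")]))
E
```

```text
t 4.58 tcp [0.4585 0.0379 0.1421] d [ 0.0015 -0.0002 -0.0009] [ 0.0003  0.0006 -0.0008] F [ 0.5   0.42 -0.46] q [-0.14 -0.1   2.17 -0.    1.08  1.63]
t 4.58 trk x,y -0.1072 0.0015 z 0.1421 toolx@ -11.04 tilt 0.04 F [ 0.5   0.42 -0.46]
```

View pics/c1.png

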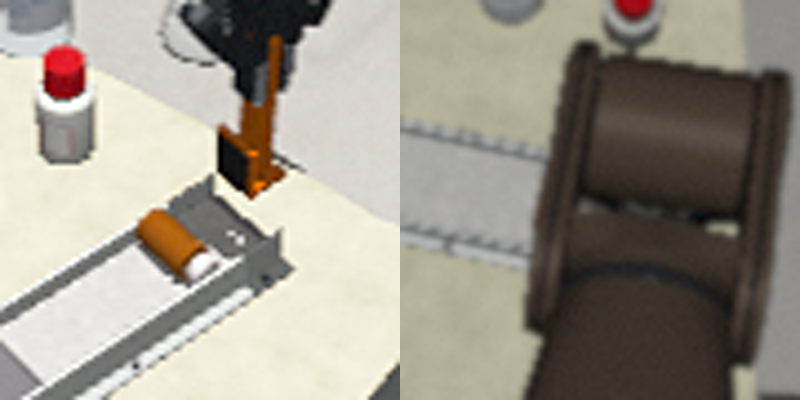

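The scene crop (left) shows the paddle upright in the fingers behind the vial, rubber facing it; the top view is blocked by the arm. I check the paddle's pose in the track frame from the depth.

```bash
python3 - <<'E'
from h import *
z=np.load("pics/scene1.npz"); p,d=z["p"].astype(int),z["d"]; W=cloud("scene",d); R,B=p[...,0],p[...,2]
c=W[...,:2]-O; s=c@AX; t=c@AY; Z=W[...,2]
near=(abs(s+.09)<.05)&(abs(t)<.06)
m=near&(R<60)&(Z>.068)&(Z<.105)&(s>-.1); 
A=np.c_[s[m],t[m],Z[m]]; print("rubber",len(A),A.mean(0).round(4),np.percentile(A,[5,95],axis=0).round(4)); print("yaw slope",np.polyfit(A[:,1],A[:,0],1)," tilt",np.polyfit(A[:,2],A[:,0],1))
m=near&(R>B+60)&(Z>.055); print("orange minz",np.percentile(Z[m],[1,5]), "handle t", t[m&(Z>.12)].mean(), s[m&(Z>.12)].mean())
m=(abs(s+.045)<.03)&(abs(t)<.032)&(R>B+60)&(Z>.03)&(Z<.06); print("vial s", np.percentile(s[m],[2,50,98]), "top", s[m&(Z>.048)].mean(),np.polyfit(t[m&(Z>.046)],s[m&(Z>.046)],1))
E
```

```text
rubber 58 [-0.0873 -0.0001  0.0876] [[-0.0888 -0.0129  0.071 ]
 [-0.0856  0.0127  0.1024]]
yaw slope [ 0.00795299 -0.08732224]  tilt [ 0.00035105 -0.08735364]
orange minz [0.06985893 0.07142816] handle t 0.00901607171955387 -0.10586155762373933
vial s [-0.04883855 -0.03512277 -0.02751317] top -0.04049483076352649 [ 0.01397854 -0.03989454]
```

Call:
carry_out(deltas=[0.001,0,0.02,0,0,0,0.001,0,0.036,0,0,0,0.001,-0.024,0.036,0,0,0,0.001,-0.024,0.036,0,0,0])

```text
time: 5.18
eef_pos: [0.4638, 0.0626, 0.1058]
tcp_rot: [0.995, -0.095, -0.001, -0.0]
contact_force: [-0.3, 0.2, -1.1]
opening: 0.155
finger_force: 61.4
```

Call:
carry_out(deltas=[0,0,0.004,0,0,0,0,0,0.004,0,0,0,0,0,0.004,0,0,0])

```text
time: 5.55
eef_pos: [0.4639, 0.062, 0.1025]
tcp_rot: [0.995, -0.096, 0.0, 0.0]
contact_force: [-0.1, -0.3, -1.5]
opening: 0.155
finger_force: 61.4
```

```bash
python3 -c "
from h import *
trk(); s=ctrl.get_state(); print(s['wrist_torque'])"
```

```text
t 5.55 trk x,y -0.0825 0.0009 z 0.1025 toolx@ -10.99 tilt 0.01 F [-0.12 -0.28 -1.46]
[-0.0097366   0.00910235  0.00849021]
```

Call:
carry_out(deltas=[0,-0.003,0,0,0,0,0,-0.006,0,0,0,0,0,-0.01,0,0,0,0,0,-0.014,0,0,0,0,0,-0.018,0,0,0,0])

```text
time: 6.18
eef_pos: [0.4674, 0.0804, 0.1025]
tcp_rot: [0.995, -0.095, -0.0, -0.0]
contact_force: [0.2, 1.2, -0.8]
opening: 0.158
finger_force: 61.4
```

Call:
carry_out(deltas=[0,-0.005,0,0,0,0,0,-0.01,0,0,0,0,0,-0.015,0,0,0,0,0,-0.02,0,0,0,0,0,-0.025,0,0,0,0])

```text
time: 6.8
eef_pos: [0.4722, 0.1049, 0.1025]
tcp_rot: [0.995, -0.095, -0.0, 0.0]
contact_force: [0.6, -0.6, -0.9]
opening: 0.155
finger_force: 61.4
```

```bash
cat >look.py <<'E'
from h import *
import sys
trk()
p,d=ctrl.read_camera("scene"); np.savez(f"pics/s_{sys.argv[1]}.npz",p=p,d=d); W=cloud("scene",d); p=p.astype(int); R,B=p[...,0],p[...,2]
c=W[...,:2]-O; s=c@AX; t=c@AY; Z=W[...,2]
m=(s>-.06)&(s<.135)&(abs(t)<.032)&(R>B+60)&(Z>.025)&(Z<.055)
h=s[ctrl.get_state()["eef_pos"][:2].size*0:] if 0 else None
x0=(ctrl.get_state()["eef_pos"][:2]-O)@AX+.024
m&=s>x0
if m.sum()>5: print("vial",m.sum(),"s",np.percentile(s[m],[2,50,98]).round(4),"ztop",np.percentile(Z[m],95).round(4),"slope",np.polyfit(t[m],s[m],1).round(3),"t",np.percentile(t[m],[2,98]).round(3))
m=(s>.1)&(s<.14)&(abs(t)<.03)&(B>R+50)&(Z>.018)&(Z<.046)
if m.sum()>5: print("pad",m.sum(),np.percentile(s[m],[5,20,50]).round(4))
E
python3 look.py a
```

```text
t 6.8 trk x,y -0.0388 0.001 z 0.1025 toolx@ -10.95 tilt 0.0 F [ 0.62 -0.62 -0.88]
vial 127 s [-0.0134  0.0021  0.01  ] ztop 0.052 slope [-0.008  0.001] t [-0.028  0.017]
pad 38 [0.1251 0.1264 0.1282]
```

Call:
carry_out(deltas=[0,-0.005,0,0,0,0,0,-0.01,0,0,0,0,0,-0.015,0,0,0,0,0,-0.02,0,0,0,0,0,-0.025,0,0,0,0])

```text
time: 7.48
eef_pos: [0.4769, 0.1295, 0.1025]
tcp_rot: [0.995, -0.095, -0.0, 0.0]
contact_force: [-0.2, -0.1, -0.5]
opening: 0.156
finger_force: 61.5
```

Call:
carry_out(deltas=[0,-0.005,0,0,0,0,0,-0.01,0,0,0,0,0,-0.015,0,0,0,0,0,-0.02,0,0,0,0,0,-0.025,0,0,0,0])

```text
time: 8.1
eef_pos: [0.4816, 0.154, 0.1024]
tcp_rot: [0.995, -0.095, -0.0, -0.0]
contact_force: [-0.1, -0.5, -1.8]
opening: 0.155
finger_force: 61.5
```

```bash
python3 look.py b
```

```text
t 8.1 trk x,y 0.0112 0.001 z 0.1024 toolx@ -10.95 tilt 0.0 F [-0.1  -0.47 -1.82]
vial 135 s [0.0377 0.0513 0.0593] ztop 0.0515 slope [-0.001  0.05 ] t [-0.028  0.017]
pad 39 [0.1255 0.1268 0.1279]
```

Call:
carry_out(deltas=[0,-0.005,0,0,0,0,0,-0.01,0,0,0,0,0,-0.015,0,0,0,0,0,-0.02,0,0,0,0,0,-0.025,0,0,0,0])

```text
time: 8.78
eef_pos: [0.4864, 0.1786, 0.1025]
tcp_rot: [0.995, -0.095, 0.0, -0.0]
contact_force: [0.5, 0.4, -1.5]
opening: 0.153
finger_force: 61.4
```

Call:
carry_out(deltas=[0,-0.003,0,0,0,0,0,-0.006,0,0,0,0,0,-0.009,0,0,0,0,0,-0.012,0,0,0,0,0,-0.015,0,0,0,0])

```text
time: 9.4
eef_pos: [0.4892, 0.1931, 0.1025]
tcp_rot: [0.995, -0.095, 0.0, 0.0]
contact_force: [-0.2, 0.1, -0.6]
opening: 0.156
finger_force: 61.4
```

```bash
python3 look.py c
```

```text
t 9.4 trk x,y 0.0511 0.001 z 0.1025 toolx@ -10.96 tilt 0.0 F [-0.19  0.11 -0.58]
vial 135 s [0.0775 0.0907 0.099 ] ztop 0.0512 slope [-0.005  0.09 ] t [-0.028  0.017]
pad 39 [0.1258 0.1265 0.1281]
```

Call:
carry_out(deltas=[0,-0.002,0,0,0,0,0,-0.004,0,0,0,0,0,-0.006,0,0,0,0,0,-0.008,0,0,0,0,0,-0.01,0,0,0,0])

```text
time: 10.07
eef_pos: [0.4911, 0.2029, 0.1025]
tcp_rot: [0.995, -0.095, -0.0, 0.0]
contact_force: [-0.8, 0.3, -0.1]
opening: 0.16
finger_force: 61.4
```

```bash
python3 look.py d
```

```text
t 10.07 trk x,y 0.061 0.0011 z 0.1025 toolx@ -10.95 tilt 0.0 F [-0.76  0.35 -0.15]
vial 136 s [0.0962 0.1094 0.1174] ztop 0.0476 slope [0.021 0.109] t [-0.028  0.017]
pad 42 [0.1249 0.1265 0.1277]
```

Call:
carry_out(deltas=[0,-0.002,0,0,0,0,0,-0.004,0,0,0,0,0,-0.006,0,0,0,0,0,-0.008,0,0,0,0,0,-0.009,0,0,0,0])

```text
time: 10.75
eef_pos: [0.4928, 0.2117, 0.1025]
tcp_rot: [0.995, -0.095, 0.0, 0.0]
contact_force: [-0.7, -0.3, -1.6]
opening: 0.156
finger_force: 61.4
```

Call:
carry_out(deltas=[0,-0.0005,0,0,0,0,0,-0.001,0,0,0,0,0,-0.001,0,0,0,0,0,-0.001,0,0,0,0])

```text
time: 11.25
eef_pos: [0.493, 0.2126, 0.1024]
tcp_rot: [0.995, -0.095, -0.0, 0.0]
contact_force: [-0.1, 0.6, -1.2]
opening: 0.152
finger_force: 61.4
```

```bash
python3 look.py e
```

```text
t 11.25 trk x,y 0.0709 0.0011 z 0.1024 toolx@ -10.96 tilt 0.0 F [-0.1   0.59 -1.23]
vial 137 s [0.0966 0.1106 0.1191] ztop 0.0473 slope [-0.013  0.11 ] t [-0.027  0.017]
pad 38 [0.1262 0.1265 0.1277]
```

Call:
carry_out(deltas=[0,-0.0005,0,0,0,0,0,-0.001,0,0,0,0,0,-0.001,0,0,0,0])

```text
time: 11.68
eef_pos: [0.4932, 0.2136, 0.1025]
tcp_rot: [0.995, -0.095, 0.0, -0.0]
contact_force: [-0.1, -0.0, -1.2]
opening: 0.154
finger_force: 61.4
```

Call:
carry_out(deltas=[0,-0.0005,0,0,0,0,0,-0.001,0,0,0,0,0,-0.001,0,0,0,0])

```text
time: 12.05
eef_pos: [0.4934, 0.2146, 0.1025]
tcp_rot: [0.995, -0.095, 0.0, -0.0]
contact_force: [0.2, -0.2, -0.7]
opening: 0.155
finger_force: 61.4
```

Call:
carry_out(deltas=[0,-0.0005,0,0,0,0,0,-0.001,0,0,0,0,0,-0.001,0,0,0,0])

```text
time: 12.42
eef_pos: [0.4936, 0.2156, 0.1025]
tcp_rot: [0.995, -0.095, 0.0, -0.0]
contact_force: [0.3, -0.4, -1.3]
opening: 0.153
finger_force: 61.4
```

Call:
carry_out(deltas=[0,-0.0005,0,0,0,0,0,-0.001,0,0,0,0,0,-0.001,0,0,0,0])

```text
time: 12.8
eef_pos: [0.4937, 0.2166, 0.1025]
tcp_rot: [0.995, -0.095, -0.0, -0.0]
contact_force: [-0.2, -0.1, -0.6]
opening: 0.153
finger_force: 61.4
```

TCP is now at track x ≈ 0.075; no pad force yet.

Call:
carry_out(deltas=[0,-0.0005,0,0,0,0,0,-0.001,0,0,0,0,0,-0.001,0,0,0,0])

```text
time: 13.18
eef_pos: [0.4939, 0.2172, 0.1025]
tcp_rot: [0.995, -0.095, -0.0, 0.0]
contact_force: [-0.9, -2.9, -0.8]
opening: 0.154
finger_force: 61.5
```

Call:
carry_out(deltas=[0,-0.0005,0,0,0,0,0,-0.001,0,0,0,0,0,-0.001,0,0,0,0])

```text
time: 13.55
eef_pos: [0.494, 0.2181, 0.1024]
tcp_rot: [0.995, -0.095, -0.0, 0.0]
contact_force: [-0.9, -2.8, 0.1]
opening: 0.157
finger_force: 61.6
```

```bash
python3 look.py f
```

```text
t 13.55 trk x,y 0.0765 0.0011 z 0.1024 toolx@ -10.94 tilt 0.06 F [-0.91 -2.8   0.14]
vial 122 s [0.1017 0.1146 0.123 ] ztop 0.0472 slope [-0.042  0.113] t [-0.028  0.017]
pad 32 [0.1259 0.1276 0.1286]
```

Call:
carry_out(deltas=[0,-0.0005,0,0,0,0,0,-0.001,0,0,0,0,0,-0.001,0,0,0,0])

```text
time: 13.98
eef_pos: [0.4943, 0.2193, 0.1025]
tcp_rot: [0.995, -0.095, -0.0, 0.0]
contact_force: [-0.6, -6.4, 1.3]
opening: 0.159
finger_force: 61.6
```

Call:
carry_out(deltas=[0,-0.0005,0,0,0,0,0,-0.001,0,0,0,0,0,-0.001,0,0,0,0])

```text
time: 14.35
eef_pos: [0.4944, 0.2201, 0.1025]
tcp_rot: [0.995, -0.095, -0.0, 0.001]
contact_force: [-1.2, -6.1, 1.2]
opening: 0.158
finger_force: 61.7
```

```bash
python3 look.py g
```

```text
t 14.35 trk x,y 0.0785 0.0011 z 0.1025 toolx@ -10.93 tilt 0.07 F [-1.18 -6.12  1.22]
vial 126 s [0.1034 0.116  0.1251] ztop 0.0476 slope [-0.029  0.115] t [-0.028  0.017]
pad 26 [0.1278 0.1289 0.1303]
```

Call:
carry_out(deltas=[0,-0.0005,0,0,0,0,0,-0.001,0,0,0,0,0,-0.001,0,0,0,0])

```text
time: 14.78
eef_pos: [0.4946, 0.2208, 0.1025]
tcp_rot: [0.995, -0.095, -0.0, 0.001]
contact_force: [-2.0, -6.3, 2.7]
opening: 0.159
finger_force: 61.7
```

```bash
python3 look.py h
```

```text
t 14.78 trk x,y 0.0792 0.0011 z 0.1025 toolx@ -10.92 tilt 0.11 F [-1.98 -6.34  2.71]
vial 120 s [0.1053 0.1168 0.1252] ztop 0.0477 slope [-0.031  0.116] t [-0.029  0.017]
pad 25 [0.1281 0.1291 0.1304]
```

Call:
carry_out(deltas=[0,0,0,0,0,0,0,0,0,0,0,0,0,0,0,0,0,0,0,0,0,0,0,0,0,0,0,0,0,0])

```text
time: 15.45
eef_pos: [0.4946, 0.2208, 0.1025]
tcp_rot: [0.995, -0.095, -0.0, 0.001]
contact_force: [-2.1, -6.1, 2.2]
opening: 0.155
finger_force: 61.7
```

Call:
carry_out(deltas=[0,0,0,0,0,0,0,0,0,0,0,0,0,0,0,0,0,0,0,0,0,0,0,0,0,0,0,0,0,0])

```text
time: 16.08
eef_pos: [0.4946, 0.2208, 0.1025]
tcp_rot: [0.995, -0.095, -0.0, 0.001]
contact_force: [-2.3, -5.9, 2.0]
opening: 0.161
finger_force: 61.7
```

Call:
carry_out(deltas=[0,0,0,0,0,0,0,0,0,0,0,0,0,0,0,0,0,0,0,0,0,0,0,0,0,0,0,0,0,0])

```text
time: 16.7
eef_pos: [0.4946, 0.2208, 0.1025]
tcp_rot: [0.995, -0.095, -0.0, 0.001]
contact_force: [-1.9, -6.3, 2.5]
opening: 0.155
finger_force: 61.7
```

```bash
python3 look.py i
```

```text
t 16.7 trk x,y 0.0792 0.0011 z 0.1025 toolx@ -10.92 tilt 0.11 F [-1.9  -6.34  2.54]
vial 119 s [0.105  0.1166 0.125 ] ztop 0.0479 slope [-0.011  0.116] t [-0.028  0.017]
pad 23 [0.128  0.1291 0.1304]
```

Call:
carry_out(deltas=[0,-0.0004,0,0,0,0,0,-0.0008,0,0,0,0,0,-0.0012,0,0,0,0,0,-0.0012,0,0,0,0,0,-0.0012,0,0,0,0])

```text
time: 17.38
eef_pos: [0.4947, 0.2216, 0.1025]
tcp_rot: [0.995, -0.095, -0.0, 0.001]
contact_force: [-1.4, -7.2, 2.6]
opening: 0.154
finger_force: 61.7
```

Call:
carry_out(deltas=[0,0,0,0,0,0,0,0,0,0,0,0,0,0,0,0,0,0,0,0,0,0,0,0,0,0,0,0,0,0])

```text
time: 18.0
eef_pos: [0.4947, 0.2216, 0.1026]
tcp_rot: [0.995, -0.095, -0.0, 0.001]
contact_force: [-1.6, -6.4, 2.9]
opening: 0.156
finger_force: 61.7
```

```bash
python3 look.py j
```

```text
t 18.0 trk x,y 0.0801 0.0011 z 0.1026 toolx@ -10.91 tilt 0.16 F [-1.62 -6.44  2.91]
vial 117 s [0.105  0.1169 0.1258] ztop 0.0478 slope [-0.026  0.116] t [-0.029  0.017]
pad 18 [0.1293 0.1303 0.1313]
```

Call:
carry_out(deltas=[0,0,0,0,0,0,0,0,0,0,0,0,0,0,0,0,0,0,0,0,0,0,0,0,0,0,0,0,0,0])

```text
time: 18.68
eef_pos: [0.4947, 0.2216, 0.1025]
tcp_rot: [0.995, -0.095, -0.0, 0.001]
contact_force: [-1.6, -7.4, 1.9]
opening: 0.158
finger_force: 61.7
```

Call:
carry_out(deltas=[0,0,0,0,0,0,0,0,0,0,0,0,0,0,0,0,0,0,0,0,0,0,0,0,0,0,0,0,0,0])

```text
time: 19.3
eef_pos: [0.4947, 0.2216, 0.1025]
tcp_rot: [0.995, -0.095, -0.0, 0.001]
contact_force: [-2.4, -6.6, 1.6]
opening: 0.157
finger_force: 61.7
```

Call:
carry_out(deltas=[0,0.0004,0,0,0,0,0,0.0008,0,0,0,0,0,0.0012,0,0,0,0,0,0.0016,0,0,0,0,0,0.002,0,0,0,0])

```text
time: 19.92
eef_pos: [0.4946, 0.221, 0.1024]
tcp_rot: [0.995, -0.096, 0.0, -0.0]
contact_force: [-0.6, -3.3, 1.0]
opening: 0.156
finger_force: 61.5
```

Call:
carry_out(deltas=[0,0.0004,0,0,0,0,0,0.0008,0,0,0,0,0,0.0012,0,0,0,0,0,0.0016,0,0,0,0,0,0.002,0,0,0,0])

```text
time: 20.55
eef_pos: [0.4941, 0.2188, 0.1024]
tcp_rot: [0.995, -0.095, -0.0, -0.0]
contact_force: [-0.7, -1.7, -0.6]
opening: 0.153
finger_force: 61.4
```

Call:
carry_out(deltas=[0,0.0004,0,0,0,0,0,0.0008,0,0,0,0,0,0.0012,0,0,0,0,0,0.0016,0,0,0,0,0,0.002,0,0,0,0])

```text
time: 21.18
eef_pos: [0.4938, 0.2169, 0.1025]
tcp_rot: [0.995, -0.096, 0.0, -0.0]
contact_force: [-0.6, -1.7, -0.9]
opening: 0.159
finger_force: 61.4
```

Call:
carry_out(deltas=[0,0.0005,0,0,0,0,0,0.001,0,0,0,0,0,0.0015,0,0,0,0,0,0.002,0,0,0,0,0,0.0025,0,0,0,0])

```text
time: 21.8
eef_pos: [0.4933, 0.2142, 0.1025]
tcp_rot: [0.995, -0.095, -0.0, -0.0]
contact_force: [-0.9, 0.7, -1.3]
opening: 0.156
finger_force: 61.4
```

```bash
python3 look.py k
```

```text
t 21.8 trk x,y 0.0726 0.0011 z 0.1025 toolx@ -10.96 tilt 0.0 F [-0.92  0.74 -1.33]
vial 122 s [0.1009 0.1133 0.124 ] ztop 0.0475 slope [-0.001  0.113] t [-0.03   0.017]
pad 38 [0.1259 0.1269 0.1276]
```

Call:
carry_out(deltas=[0,0.002,0,0,0,0,0,0.006,0,0,0,0,0,0.012,0,0,0,0,0,0.012,-0.03,0,0,0,0,0.012,-0.075,0,0,0])

```text
time: 22.48
eef_pos: [0.4896, 0.2017, 0.1764]
tcp_rot: [0.995, -0.096, -0.002, 0.001]
contact_force: [0.8, 0.7, 0.1]
opening: 0.155
finger_force: 61.3
```

```bash
python3 look.py l; python3 -c "
from h import *
delta(.49,-.346,.18,96)"
```

```text
t 22.48 trk x,y 0.0596 0.0023 z 0.1764 toolx@ -10.98 tilt 0.27 F [0.81 0.69 0.09]
vial 119 s [0.1015 0.1125 0.1216] ztop 0.0482 slope [0.002 0.112] t [-0.028  0.018]
pad 39 [0.1265 0.127  0.1281]
t 22.52 tcp [0.494  0.2028 0.1849] d [0.1004 0.5396 0.0039] [-0.0022 -0.0091 -0.2961] F [2.39 0.83 4.13] q [ 0.2   0.01  1.97 -0.    1.15  1.96]
```

Call:
carry_out(deltas=[0.009,0.05,0,0,0,-0.03,0.018,0.1,0,0,0,-0.06,0.027,0.15,0,0,0,-0.09,0.037,0.2,0,0,0,-0.12,0.046,0.25,0,0,0,-0.15])

```text
time: 23.15
eef_pos: [0.4884, -0.0536, 0.1776]
tcp_rot: [1.0, -0.02, 0.0, 0.0]
contact_force: [0.8, 0.3, -1.3]
opening: 0.156
finger_force: 61.4
```

```bash
python3 -c "
from h import *
delta(.49,-.346,.18,96)"
```

```text
t 23.15 tcp [ 0.4884 -0.0536  0.1776] d [ 0.0134  0.2921 -0.0023] [ 0.0003 -0.0009 -0.1451] F [ 0.82  0.35 -1.29] q [-0.32 -0.07  2.07  0.    1.14  1.3 ]
```

Call:
carry_out(deltas=[0.002,0.055,0,0,0,-0.03,0.005,0.11,0,0,0,-0.06,0.008,0.165,0,0,0,-0.09,0.011,0.22,0,0,0,-0.12,0.0125,0.265,0,0,0,-0.145])

```text
time: 23.78
eef_pos: [0.4897, -0.3194, 0.1774]
tcp_rot: [0.999, 0.052, 0.0, 0.0]
contact_force: [0.5, -0.9, -0.5]
opening: 0.158
finger_force: 61.4
```

Call:
carry_out(deltas=[0,0.015,0,0,0,0,0,0.027,0,0,0,0,0,0.027,0.02,0,0,0,0,0.027,0.04,0,0,0,0,0.027,0.04,0,0,0])

```text
time: 24.4
eef_pos: [0.4915, -0.3411, 0.1335]
tcp_rot: [0.999, 0.052, -0.002, -0.003]
contact_force: [0.6, 0.6, -0.1]
opening: 0.156
finger_force: 61.4
```

```bash
python3 - <<'E'
from h import *
delta(.49,-.346,.082,96)
p,d=ctrl.read_camera("scene"); cv2.imwrite("pics/s_t.png",cv2.resize(p[90:230,250:440,::-1],(760,560)))
E
```

```text
t 24.4 tcp [ 0.4915 -0.3411  0.1335] d [-0.0018  0.005   0.0515] [-0.0057  0.0046  0.0003] F [ 0.61  0.55 -0.1 ] q [-0.78  0.22  1.84  0.    1.08  0.69]
```

View pics/s_t.png

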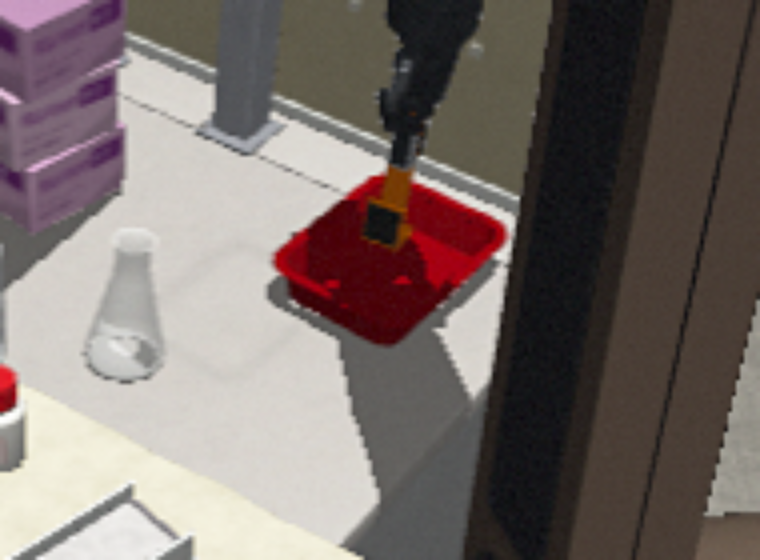

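The paddle hangs upright above the tray's interior, clear of the rims (blade at crop (385,222)).

Call:
carry_out(deltas=[0,0.002,0.02,0,0,0,0,0.002,0.04,0,0,0,0,0.002,0.05,0,0,0,0,0.002,0.05,0,0,0,0,0.002,0.05,0,0,0])

```text
time: 25.08
eef_pos: [0.4936, -0.3462, 0.0879]
tcp_rot: [0.999, 0.052, 0.0, 0.0]
contact_force: [0.4, -0.5, -0.6]
opening: 0.154
finger_force: 61.4
```

Call:
carry_out(deltas=[0,0,0.001,0,0,0,0,0,0.002,0,0,0,0,0,0.002,0,0,0])

```text
time: 25.45
eef_pos: [0.4933, -0.3458, 0.0856]
tcp_rot: [0.999, 0.052, 0.0, 0.0]
contact_force: [-0.5, -0.9, -1.4]
opening: 0.155
finger_force: 61.4
```

Call:
carry_out(deltas=[0,0,0.001,0,0,0,0,0,0.002,0,0,0,0,0,0.003,0,0,0,0,0,0.003,0,0,0])

```text
time: 25.95
eef_pos: [0.4932, -0.3458, 0.0823]
tcp_rot: [0.999, 0.052, -0.0, -0.0]
contact_force: [-0.4, 0.7, -1.1]
opening: 0.155
finger_force: 61.4
```

Call:
carry_out(deltas=[0,0,0.001,0,0,0,0,0,0.002,0,0,0,0,0,0.002,0,0,0])

```text
time: 26.32
eef_pos: [0.4932, -0.3458, 0.0803]
tcp_rot: [0.999, 0.052, -0.0, -0.0]
contact_force: [0.2, -0.2, -1.7]
opening: 0.157
finger_force: 61.4
```

Call:
carry_out(deltas=[0,0,0.0005,0,0,0,0,0,0.001,0,0,0,0,0,0.001,0,0,0])

```text
time: 26.7
eef_pos: [0.4934, -0.3459, 0.0802]
tcp_rot: [0.999, 0.052, 0.0, 0.0]
contact_force: [-0.9, 1.8, 4.1]
opening: 0.157
finger_force: 62.1
```

Call:
carry_out(deltas=[0,0,0.0005,0,0,0,0,0,0.001,0,0,0,0,0,0.001,0,0,0])

```text
time: 27.08
eef_pos: [0.4935, -0.346, 0.0802]
tcp_rot: [0.999, 0.052, -0.0, -0.0]
contact_force: [-3.9, 2.8, 8.6]
opening: 0.156
finger_force: 62.8
```

Call:
carry_out(deltas=[0,0,-0.001,0,0,0,0,0,-0.0015,0,0,0,0,0,-0.0015,0,0,0])

```text
time: 27.45
eef_pos: [0.4934, -0.3459, 0.0802]
tcp_rot: [0.999, 0.052, 0.0, 0.0]
contact_force: [-0.2, 0.9, 4.8]
opening: 0.152
finger_force: 62.1
```

Call:
carry_out(deltas=[0,0,0,0,0,0,0,0,0,0,0,0,0,0,0,0,0,0,0,0,0,0,0,0], grip=60, grip_force=20)

```text
time: 27.95
eef_pos: [0.4932, -0.3458, 0.0797]
tcp_rot: [0.999, 0.052, -0.0, -0.0]
contact_force: [-0.2, 0.2, 0.6]
opening: 0.597
finger_force: 0.0
```

Call:
carry_out(deltas=[0,0,-0.02,0,0,0,0,0,-0.06,0,0,0,0,0,-0.12,0,0,0,0,0,-0.16,0,0,0,0,0,-0.16,0,0,0])

```text
time: 28.58
eef_pos: [0.4952, -0.3477, 0.2473]
tcp_rot: [0.999, 0.052, 0.004, 0.004]
contact_force: [-0.1, 0.4, 0.5]
opening: 0.604
finger_force: 0.0
```

```bash
python3 - <<'E'
from h import *
trk()
p,d=ctrl.read_camera("scene"); cv2.imwrite("pics/s_e.png",cv2.resize(p[110:310,180:430,::-1],(750,600)))
W=cloud("scene",d); p=p.astype(int); R,G,B=p[...,0],p[...,1],p[...,2]; X,Y,Z=np.moveaxis(W,-1,0)
m=(X>.42)&(X<.56)&(Y>-.43)&(Y<-.28)&(Z>.05)&(Z<.14)&(R>B+60)
for a,b in((.05,.08),(.08,.105),(.105,.14)): k=m&(Z>a)&(Z<b); print(k.sum(),W[k].mean(0) if k.any() else "")
c=W[...,:2]-O; s=c@AX; t=c@AY
m=(s>.09)&(s<.135)&(abs(t)<.032)&(R>B+60)&(Z>.025)&(Z<.055); print("vial",np.percentile(s[m],[2,50,98]),Z[m].max(),np.polyfit(t[m],s[m],1))
E
```

```text
t 28.57 trk x,y -0.4787 -0.1081 z 0.2473 toolx@ 5.96 tilt 0.69 F [-0.12  0.42  0.46]
45 [ 0.49120859 -0.34134197  0.06495986]
36 [ 0.49173936 -0.34203357  0.09288946]
39 [ 0.49142451 -0.34187208  0.11886597]
vial [0.10133891 0.11283897 0.1216409 ] 0.04830451993397042 [-0.00838255  0.11248451]
```

View pics/s_e.png

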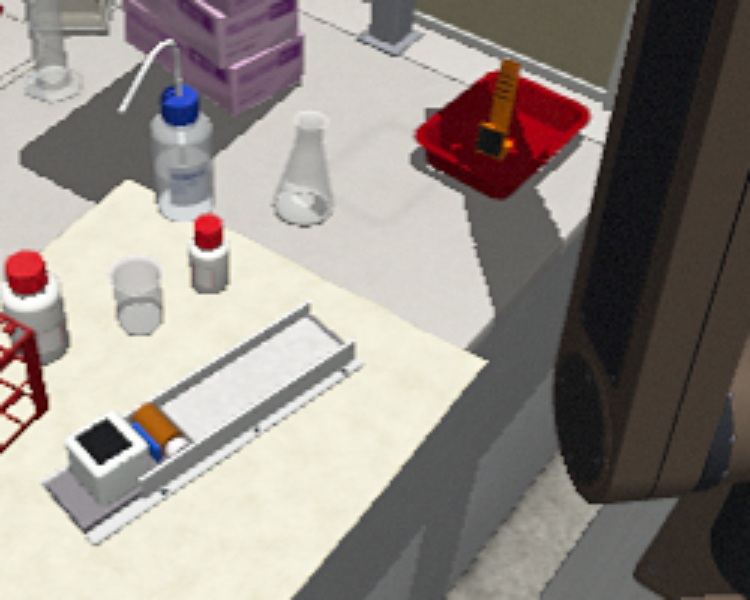

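The picture shows the paddle upright in the tray (500,110), the vial square in the pocket against the pad (158,428), and the bystanders unmoved. I let the arm settle, then hand in.

Call:
carry_out(deltas=[0,0,0,0,0,0,0,0,0,0,0,0,0,0,0,0,0,0])

```text
time: 29.0
eef_pos: [0.4928, -0.3455, 0.2385]
tcp_rot: [0.999, 0.052, -0.001, -0.001]
contact_force: [0.4, 0.0, 0.5]
opening: 0.594
finger_force: 0.0
```

```bash
python3 -c "
from plant import ctrl
print(ctrl.sign_off())"
```

```text
the job is handed in; nothing more can be done
None
```

I handed the job in at about 29 s; no verdict came back. The last camera check shows the vial square in the pocket with the pad out and the paddle upright in the tray, after holding the pad roughly 3.5 mm in (camera estimate) at about 7 N for about 1.9 s.

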